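# Close up the art supplies

### The job

Close up the paints and the chalks with your fingertips: gently push the drawer with the two round paint pots fully shut, so that the pots stay standing, and push the chalk box's overhanging lid along until it is fully shut, in either order. Leave the drawer of pastel sticks open as it is and everything else where it stands; push from outside only, without gripping or lifting anything or reaching into a drawer.

Things in the scene. Friction and masses are not known exactly. Their poses are not given: they have to be found in the camera images.
- paint_unit: Low birch drawer unit, 200 (x) x 140 (y) x 95 mm high, fixed to the table. Origin: centre of its underside. x runs from its front to its back (its front side faces roughly to the robot), z up. The shut drawer's blue front makes the unit's front face, at x = -100 mm. Holds the drawer with the two round paint pots; it looks just like the pastel unit, and the two may stand either way round.
- paint_drawer (a joint): Slide of the drawer of the paint unit: 0 = fully shut, grows in m as the drawer comes out along the unit's -x, up to 0.13. Runs level, about 1 N of friction and 4 N s/m of damping, stays where it is left, no latch or spring.
- paint_front (a point): Centre of the outer face of the paint drawer's blue front, moving with the drawer. x points into the drawer (the way it shuts), y across, z up. The front is a plain panel without handle, 136 mm wide, 86 mm high (3 to 89 mm above the table) and 12 mm thick.
- pastel_unit: Low birch drawer unit, 200 (x) x 140 (y) x 95 mm high, fixed to the table. Origin: centre of its underside. x runs from its front to its back (its front side faces roughly to the robot), z up. The shut drawer's blue front makes the unit's front face, at x = -100 mm. Holds the drawer with the two pastel sticks.
- pastel_drawer (a joint): Slide of the drawer of the pastel unit: 0 = fully shut, grows in m as the drawer comes out along the unit's -x, up to 0.13. Runs level, about 1 N of friction and 4 N s/m of damping, stays where it is left, no latch or spring.
- pastel_front (a point): Centre of the outer face of the pastel drawer's blue front, moving with the drawer. x points into the drawer (the way it shuts), y across, z up. The front is a plain panel without handle, 136 mm wide, 86 mm high (3 to 89 mm above the table) and 12 mm thick.
- chalk_box: Open wooden box of chalks, fixed to the table, 100 (x) x 160 (y) x 55 mm high to the rim, its -y end wall raised to 67 mm as a stop for the lid. Origin: centre of its underside, z up. The lid slides along its y.
- box_lid (a joint): Slide of the chalk box's dark wooden lid: 0 = shut (against the stop, its other end flush with the box's +y end), grows in m as the lid slides out along the box's +y, overhanging that end, up to 0.11. About 1.2 N of friction and 4 N s/m of damping, stays where it is left, cannot be lifted off.
- lid_end (a point): Middle of the lid's overhanging +y end face, 61 mm above the table, moving with the lid; axes as the chalk box's. The lid is a plain slab, 100 mm wide, 152 mm long and 12 mm thick (55 to 67 mm above the table), with nothing beneath the overhang.
- pot_red: Red poster-paint pot with a cap of the same colour, loose, standing in the open part of the paint drawer: 40 mm across, 45 mm tall, 40 to 85 g. Origin: centre of its foot, z up.
- pot_green: Green poster-paint pot with a cap of the same colour, loose, standing in the open part of the paint drawer: 40 mm across, 45 mm tall, 40 to 85 g. Origin: centre of its foot, z up.
- stick_blue: Blue pastel stick, loose, lying across the pastel drawer: 14 x 80 x 14 mm. Origin: centre of its underside.
- stick_orange: Orange pastel stick, loose, lying across the pastel drawer: 14 x 80 x 14 mm. Origin: centre of its underside.
- red_bottle: Red upright squeeze bottle of paint standing on its white cap, loose, 66 mm across, 185 mm tall. Origin: centre of its foot. Leave alone.
- blue_bottle: Blue upright squeeze bottle of paint standing on its white cap, loose, 66 mm across, 185 mm tall. Origin: centre of its foot. Leave alone.
- glue_stick: Yellow glue stick with a white cap, upright, loose, 30 mm across, 88 mm tall, between the drawer units and the chalk box. Origin: centre of its foot. Leave alone.
- water_mug: Blue ceramic mug, loose, 76 mm across, 85 mm tall. Origin: centre of its foot. Leave alone.
- eraser: White eraser, loose, 22 x 45 x 14 mm. Origin: centre of its underside. Leave alone.
- brush: Paint brush lying flat, loose, 170 mm long along its x. Leave alone.
Things that resemble listed ones, but are neither listed nor needed, are in the scene too. What is meant by the pot_red is not black or yellow, and is the larger of those in its own colour.

How it is judged (in metres and radians):
At the end, for the whole second after the job is handed in: The paint drawer and the chalk box's lid are each within 4 mm of fully shut, both pots stand upright in the shut drawer, the pastel drawer is within 12 mm of where it was, and all other loose things are within 20 mm of where they were, standing ones upright (value of joint each of paint_drawer, box_lid below 0.004 m and distance of pastel_front from where it was at the start of the episode below 0.012 m and angle between each of pot_red, pot_green, red_bottle, blue_bottle, glue_stick, water_mug's own z axis and vertical below 0.2 rad and x of pot_red in the frame of paint_front between 0.012 and 0.18 m and x of pot_green in the frame of paint_front between 0.012 and 0.18 m and linear speed of each of pot_red, pot_green below 0.02 m/s and distance of each of red_bottle, blue_bottle, glue_stick, water_mug, eraser, brush, stick_blue, stick_orange from where it was at the start of the episode below 0.02 m); the robot touches nothing.
It fails at once if the drawer of pastels is moved (distance of pastel_front from where it was at the start of the episode above 0.015 m).
It fails at once if something on the table or in the pastel drawer is moved or knocked over (distance of any of red_bottle, blue_bottle, glue_stick, water_mug, eraser, brush, stick_blue, stick_orange from where it was at the start of the episode above 0.025 m or angle between any of red_bottle, blue_bottle, glue_stick, water_mug's own z axis and vertical above 0.35 rad).
It fails at once if a paint pot is tipped or lifted (angle between any of pot_red, pot_green's own z axis and vertical above 0.35 rad or height (world z) of any of pot_red, pot_green above 0.032 m).
It fails at once if the drawer or the lid is slammed (velocity of joint any of paint_drawer, box_lid below -0.4 m/s).
It fails at once if a drawer front or the lid is gripped, or the hand reaches into a drawer ((x of the grasp point in the frame of paint_front between 0.006 and 0.17 m and y of the grasp point in the frame of paint_front between -0.06 and 0.06 m and z of the grasp point in the frame of paint_front between -0.05 and 0.046 m) or (x of the grasp point in the frame of pastel_front between 0.006 and 0.17 m and y of the grasp point in the frame of pastel_front between -0.06 and 0.06 m and z of the grasp point in the frame of pastel_front between -0.05 and 0.046 m) or (x of the grasp point in the frame of lid_end between -0.047 and 0.047 m and y of the grasp point in the frame of lid_end between -0.14 and -0.004 m and z of the grasp point in the frame of lid_end between -0.006 and 0.006 m)).
It also fails if it takes over 64 s, if anything falls off the work surface, if the arm or the gripper's body presses on something with over 40 N, if the wrist force passes 120 N, or if a joint passes its speed limit or range.

### The arm

A 6-joint arm with a two-finger parallel gripper is mounted at the origin on the work surface. World frame = base frame: x ahead of the robot, y to its left, z up, the work surface at z = 0. Lengths are in mm, angles in rad, forces in N, time in s.
With the tool pointing down it reaches from about 300 to 775 mm from the base axis. Payload 14.6 kg.
Tool frame: the origin (TCP) lies between the finger pads; the fingertips stand 19 mm ahead of it and the grasp point (between the pads) is the TCP; z points along the fingers, y is the line along which they close (so a half turn about z gives the same grasp; the last joint's range is limited). The gripper opens to 94 mm and grips with 3 to 60 N. Pads are 16 mm wide; open, the fingers measure 119 mm over their backs; the gripper's body (75 mm by 177 mm) begins 78 mm behind the grasp point.
Start: joints at [1.063, 0.3, 1.521, -0, 1.321, -0.067], TCP at [234.661, 497.417, 224.446] pointing down, gripper open.
Joint ranges: [-3.03, 3.03], [-0.79, 2.21], [0.23, 2.52], [-1.04, 4.18], [0, 3.07], [-2.55, 2.55]. Speed limits (rad/s): [2.22, 2.22, 2.57, 3.14, 3.14, 3.14].

### API

Orientations are given as [roll, pitch, yaw] about the fixed x, y, z axes, in that order (R = Rz(yaw) Ry(pitch) Rx(roll)).
In Python, from cell import monitor, imaging, job, find_in, trace gives the robot as it stands. The module is installed in compiled form; this text tells all that it offers.
- The arm moves only by the tool arm_command, never from a script. Its argument "steps" is a list of rows, each a list of 5 numbers: the opening, from 0 (shut) to 1 (fully open), then the shift along the tool's x, y, z in mm, then the turn about the tool's z in degrees. In form: [[gripper, dx, dy, dz, turn], ...]. A call has 1 to 20 rows; each row is the pose to reach, as a shift and turn from the pose commanded when the call began, along the tool's axes at that moment; what a row does not reach only later rows make up. A row lasts 1/8 s, in which the tool goes at most 62.5 mm and 10.7 degrees, less where a joint would pass 70% of its speed; a pose out of reach is approached as far as the arm can. A call with a gripper value outside its range is refused whole. The fingers move at their own pace and stop on an object; "force" is the grip in N (left out, the last holds). Time passes only in rows, so rows that repeat a pose let the fingers close. It gives the time, the measured TCP pose, the force, the opening and the grip force at its end, in the units of the state.
- monitor.read_state(): the state, without advancing time (a new reading comes with each control period).
- imaging.camera(name): name is "scene" or "top" or "wrist"; returns a dict with "img" (384x512x3 uint8, red, green, blue), "mtx" (3x3 intrinsics, pixels), "view" (4x4, takes a point from world to camera coordinates). Camera axes: x right, y down, z forward; pixel columns grow to the right and rows downward; lengths in mm; the calibration is good to about 2 mm. A picture is of the moment at which its call begins. There is no depth.
- job.sign_off(): hands the job in; it is judged then, once.
Trained networks look in a picture, given as the dict that the camera call returned (one of the last four; its "shot" number tells which), for a name from the list of things; names that differ only in an ending like _2 or _b are one class to them, and where a whole thing is asked for, a point or a joint stands for the part that bears it (a point fixed in the world has none). Each returns a list of dicts, best first, with "p" (0 to 1); they miss things now and then, are a little off and sometimes report something else, mostly with a low value. They report only what shows in the picture. A call takes as long as a camera call. They do not tell look-alikes from the thing itself.
- find_in(picture, target): "rect" ([centre column, centre row, width, height] in pixels, round what is visible of it).
- trace(picture, target): "region" (384x512 bool, what is visible of it) and "rect" ([centre column, centre row, width, height] in pixels, round what is visible of it).
The state is a dict: "clock": time; "joints": joint angles; "qd": joint speeds; "effort": joint torques, N m; "eef_pos": TCP position; "eef_rot": TCP orientation; "wrist_force": force on the tool from outside, world axes, zero at the start; "moment": the same for the moment, N m; "finger_gap": finger opening in mm; "finger_force": force on a finger pad.
Only numpy, scipy, OpenCV 4.12 (cv2) and the standard library are available. Lean on these libraries where they do the work, as an engineer would, in place of code of your own. Each camera call takes 0.05 s, during which the arm holds its last target. There are 200 camera calls.

## Working session

There is one attempt and no reset: what is moved stays moved. The work goes in short steps, Python scripts to look and compute and a tool call to move; the robot and the scene stay as the last step left them, time stands still between calls to the robot, and variables do not carry over. Pictures are saved under pics/ and viewed, at most 10 in all, crops included, and the job is handed in when it is done.

Besides the shell and the picture viewer there is one more tool, called after ">>>" as name([rows], argument=value, ...), one row to a line, values as JSON. arm_command: Moves the arm, as the interface text tells. Its arguments: {"type":"object","properties":{"steps":{"type":"array","items":{"type":"array","items":{"type":"number"}}},"force":{"type":"number"}},"required":["steps"]}

```bash
mkdir -p pics
cat > h.py <<'E'
import numpy as np, cv2
from cell import monitor, imaging, job, find_in, trace
def px2w(c,uv,z):
    V=np.array(c["view"]);R,t=V[:3,:3],V[:3,3]
    d=R.T@np.linalg.solve(c["mtx"],[uv[0],uv[1],1]);o=-R.T@t
    return o+d*(z-o[2])/d[2]
def w2px(c,p):
    V=np.array(c["view"]);q=np.array(c["mtx"])@(V[:3,:3]@np.array(p)+V[:3,3]);return q[:2]/q[2]
def save(c,n,crop=None,s=1):
    i=c["img"][:,:,::-1]
    if crop: x0,y0,x1,y1=crop;i=i[y0:y1,x0:x1]
    cv2.imwrite("pics/"+n,cv2.resize(i,None,fx=s,fy=s,interpolation=cv2.INTER_CUBIC))
E
python3 - <<'E'
from h import *
t=imaging.camera("top");s=imaging.camera("scene")
save(t,"top.png",s=1.5);save(s,"scene.png",s=1.5)
for n in ["paint_unit","paint_front","pastel_front","chalk_box","lid_end","pot_red","pot_green","glue_stick","water_mug","red_bottle","blue_bottle","eraser","brush"]:
    print(n,[(np.round(f["rect"]).astype(int).tolist(),round(f["p"],2)) for f in find_in(t,n)[:4]])
print(monitor.read_state())
E
```

```text
paint_unit [([237, 239, 14, 14], 0.72), ([360, 145, 67, 112], 0.7)]
paint_front [([367, 182, 58, 31], 0.93)]
pastel_front [([285, 185, 50, 30], 0.68), ([158, 210, 66, 46], 0.17)]
chalk_box [([170, 209, 95, 55], 0.68), ([285, 179, 31, 6], 0.31)]
lid_end [([156, 209, 67, 49], 0.63)]
pot_red [([405, 183, 18, 12], 0.78), ([374, 178, 20, 13], 0.71), ([351, 181, 18, 19], 0.62)]
pot_green [([366, 183, 56, 30], 0.73), ([372, 179, 20, 16], 0.51)]
glue_stick [([236, 238, 12, 11], 0.48), ([359, 146, 69, 106], 0.48)]
water_mug [([121, 130, 42, 38], 0.95), ([351, 178, 13, 18], 0.16)]
red_bottle [([212, 117, 31, 37], 0.72), ([361, 144, 68, 109], 0.63)]
blue_bottle [([156, 120, 44, 37], 0.64), ([170, 209, 99, 53], 0.4)]
eraser [([366, 182, 62, 35], 0.66)]
brush [([155, 120, 44, 39], 0.16)]
{'clock': 0.75, 'joints': array([ 1.06340817e+00,  2.99890004e-01,  1.52103798e+00,  2.25443539e-05,
        1.32071451e+00, -6.66001924e-02]), 'qd': array([ 0.00243293, -0.0009769 ,  0.00030208, -0.0006889 , -0.00228099,
        0.00127072]), 'effort': array([ 4.24034752e-04, -5.31601667e+01, -3.52900314e+01,  7.08711776e-02,
        2.12420442e-02, -2.71622417e-05]), 'eef_pos': array([234.64277243, 497.40502114, 224.43498463]), 'eef_rot': array([-3.14154438e+00, -2.51113443e-05,  2.70079911e+00]), 'wrist_force': array([-0.20882381,  0.55161271, -0.377572  ]), 'moment': array([0.04771741, 0.02906685, 0.05041458]), 'finger_force': 0.0, 'finger_gap': 94.29662735095738}
```

View pics/top.png

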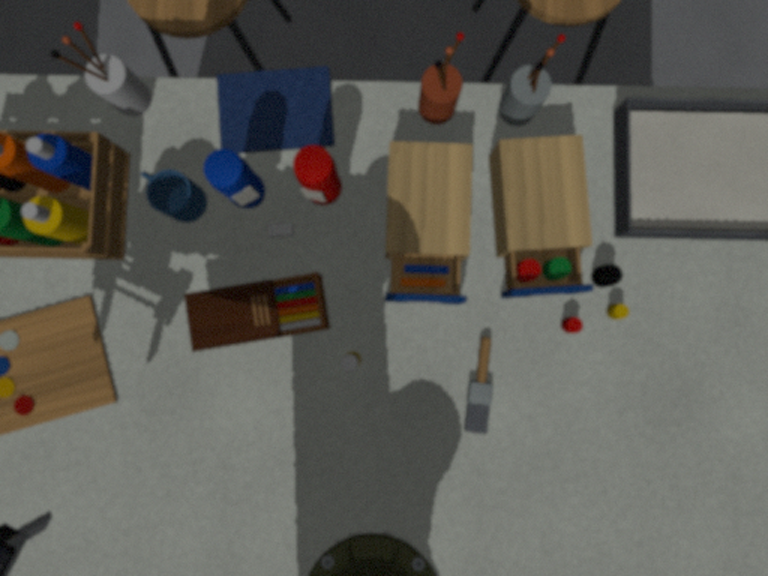

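View pics/scene.png

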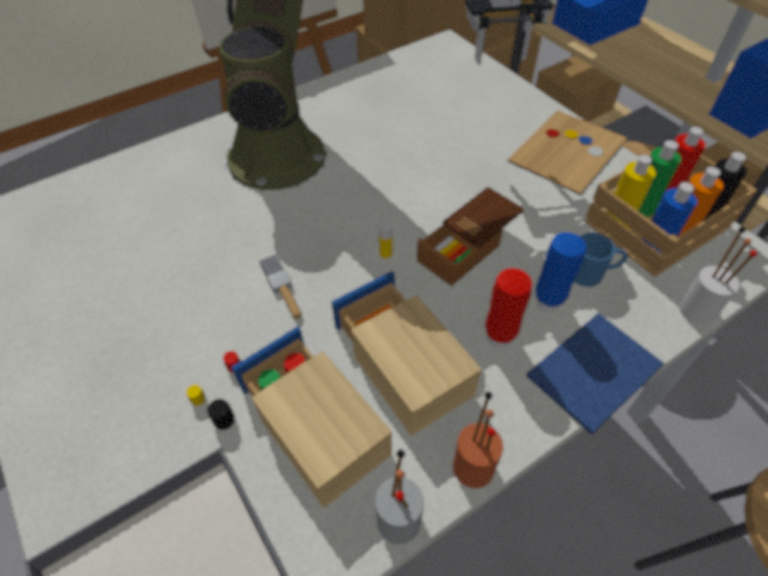

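Top view (1.5x): the left drawer (front at about 426,298) holds the blue and orange sticks, so it is the pastel drawer. The right one (front at 547,291) holds two pots, so it is the paint drawer.

Red candidates are (528,268) in the drawer and the smaller (571,325) on the table. The larger one in the drawer fits pot_red. I'll confirm in a crop.

Run:
```python
from h import *
t=imaging.camera("top")
a=t["img"][75:235,320:430,::-1];b=t["img"][170:250,115:245,::-1]
A=cv2.resize(a,None,fx=3.6,fy=3.6,interpolation=cv2.INTER_CUBIC);B=cv2.resize(b,None,fx=3,fy=3,interpolation=cv2.INTER_CUBIC)
H=np.zeros((576,A.shape[1]+B.shape[1],3),np.uint8);H[:A.shape[0],:A.shape[1]]=A;H[:B.shape[0],A.shape[1]:]=B
cv2.imwrite("pics/crop.png",H)
img=t["img"];hsv=cv2.cvtColor(img,cv2.COLOR_RGB2HSV)
# blue front (paint)
m=((hsv[...,0]>100)&(hsv[...,0]<125)&(hsv[...,1]>150)).astype(np.uint8);mm=np.zeros_like(m);mm[180:205,325:402]=m[180:205,325:402]
r=cv2.minAreaRect(np.argwhere(mm)[:,::-1].astype(np.float32));print(r)
bp=cv2.boxPoints(r);print([(p.round(1).tolist(),px2w(t,p,89)[:2].round().tolist()) for p in bp])
for n,x0,x1,y0,y1 in [("smallred",370,395,205,225)]:
    m=((hsv[...,0]<8)|(hsv[...,0]>172))&(hsv[...,1]>150);s=np.argwhere(m[y0:y1,x0:x1]);print(n,s.min(0)+[y0,x0],s.max(0)+[y0,x0],px2w(t,(s.mean(0)+[y0,x0])[::-1],15))
d=trace(t,"lid_end")
for f in d[:1]:
    r=cv2.minAreaRect(np.argwhere(f["region"])[:,::-1].astype(np.float32));bp=cv2.boxPoints(r)
    print(f["p"],[(p.round(1).tolist(),px2w(t,p,67)[:2].round().tolist()) for p in bp])
for n,uv,z in [("hammer/brush handle",(325,222),5),("brush low",(318,286),5),("glue",(236,239),45),("boxTR",(214,182.5),55),("boxBR",(218.5,219),55)]: print(n,px2w(t,uv,z).round())
```

```text
((368.9117736816406, 192.13809204101562), (10.328523635864258, 65.94364166259766), 77.57405853271484)
[([335.6000061035156, 194.1999969482422], [549.0, -209.0]), ([400.0, 180.0], [588.0, -369.0]), ([402.20001220703125, 190.10000610351562], [563.0, -374.0]), ([337.79998779296875, 204.3000030517578], [524.0, -214.0])]
smallred [212 375] [220 387] [ 497.48962539 -347.53966195   15.        ]
0.79 [([121.30000305175781, 195.5], [536.0, 333.0]), ([181.39999389648438, 184.6999969482422], [567.0, 181.0]), ([188.3000030517578, 223.1999969482422], [469.0, 160.0]), ([128.3000030517578, 234.0], [439.0, 311.0])]
hammer/brush handle [ 478. -199.    5.]
brush low [ 307. -181.    5.]
glue [430.  39.  45.]
boxTR [575.  99.  55.]
boxBR [481.  85.  55.]
```

View pics/crop.png

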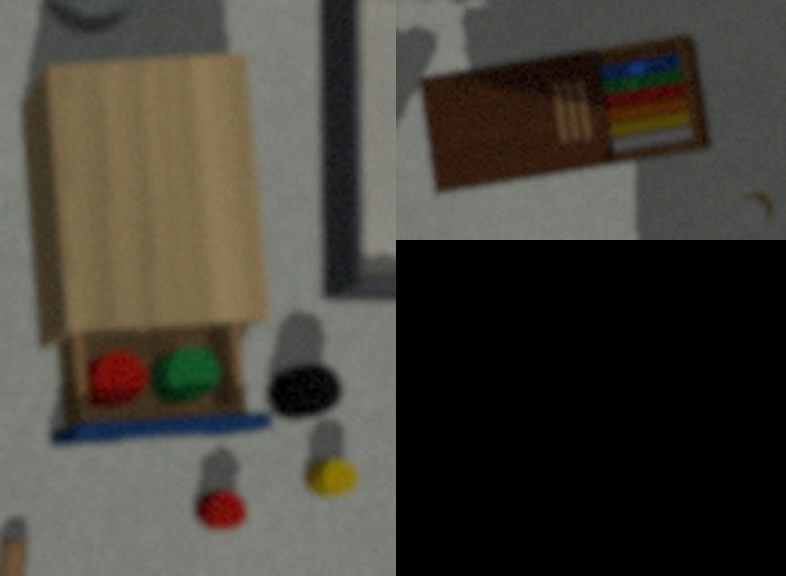

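The larger red pot is in the drawer beside the green one, at crop (118,377) and (188,373). The smaller red one at (221,510) lies in front on the table, so it is the look-alike. This confirms the right-hand drawer is the paint drawer.

```bash
cat >> h.py <<'E'
def rpt():
    s=monitor.read_state();p=s["eef_pos"];y=s["eef_rot"][2];print("t",round(s["clock"],1),p.round(1),"yaw",round(np.degrees(y),1),"F",s["wrist_force"].round(1),"gap",round(s["finger_gap"],1));return p,y
def totool(p,y,tgt):
    d=np.array(tgt)-p;c,s=np.cos(y),np.sin(y)
    return np.round([d[0]*c+d[1]*s, d[0]*s-d[1]*c, -d[2]],1)
E
python3 - <<'E'
from h import *
t=imaging.camera("top");s=imaging.camera("scene")
A=lambda u,v:(320+u/3.6,75+v/3.6)
B=lambda u,v:(115+(u-396)/3,170+v/3)
for n,uv,z in [("frontL",A(54,442),89),("frontR",A(270,426),89),("roofTL",A(47,65),95),("roofTR",A(245,56),95),("roofBR",A(267,320),95),("roofBL",A(68,333),95),
 ("lidTL",B(422,80),67),("lidBL",B(437,190),67),("lidTR",B(597,52),67),("lidBR",B(610,160),67),("boxTR",B(692,37),67),("boxBR",B(710,146),67),
 ("bluebot top",(147,108),185),("redbot top",(206,107),185),("mug top",(116,126),85)]:
    print(n,px2w(t,uv,z).round(1))
print("scene cam pos",-s["view"][:3,:3].T@s["view"][:3,3])
for n in ["paint_front","lid_end","blue_bottle"]:
    print(n,[(np.round(f["rect"]).astype(int).tolist(),round(f["p"],2)) for f in find_in(s,n)[:3]])
# check lid/front corners in scene projection
for n,p in [("frontL89",px2w(t,A(54,442),89)),("frontR89",px2w(t,A(270,426),89)),("lidTL",px2w(t,B(422,80),67)),("lidBL",px2w(t,B(437,190),67))]: print(n,(w2px(s,p)*1.5).round())
E
```

```text
frontL [ 540.2 -207.3   89. ]
frontR [ 554.3 -356.3   89. ]
roofTL [ 804.2 -199.9   95. ]
roofTR [ 813.4 -338.5   95. ]
roofBR [ 627.2 -352.5   95. ]
roofBL [ 615.3 -215.3   95. ]
lidTL [533.2 327.   67. ]
lidBL [440.5 309.8  67. ]
lidTR [560.1 178.9  67. ]
lidBR [468.7 164.6  67. ]
boxTR [574.6  98.3  67. ]
boxBR [482.3  80.3  67. ]
bluebot top [729.1 238.3 185. ]
redbot top [734.  105.3 185. ]
mug top [711.4 348.1  85. ]
scene cam pos [1108.73335155 -404.50042555  929.45295049]
paint_front [([184, 241, 53, 45], 0.58)]
lid_end [([323, 145, 52, 35], 0.73)]
blue_bottle [([373, 180, 36, 49], 0.97)]
frontL89 [303. 320.]
frontR89 [230. 367.]
lidTL [520. 208.]
lidBL [486. 187.]
```

>>> arm_command([
  [0,-35,-1,0,7],
  [0,-70,-2,0,14],
  [0,-105,-3,0,21],
  [0,-140,-4,0,28],
  [0,-175,-5,0,35],
  [0,-210,-5,0,42],
  [0,-240,-6,0,49],
  [0,-270,-6,0,54.4],
  [0,-270,-6,30,54.4],
  [0,-270,-6,60,54.4],
  [0,-270,-6,60,54.4],
], force=20)

```text
clock: 2.48
eef_pos: [475.6, 376.2, 162.6]
eef_rot: [-3.138, 0.002, 1.751]
wrist_force: [0.1, -0.7, 0.6]
finger_gap: 0.4
finger_force: 0.0
```

Run:
```python
from h import *
p,y=rpt();t=imaging.camera("top");w=imaging.camera("wrist")
a=t["img"][140:260,100:260,::-1];A=cv2.resize(a,None,fx=2.5,fy=2.5,interpolation=cv2.INTER_CUBIC)
W=cv2.resize(w["img"][:,:,::-1],(400,300));cv2.imwrite("pics/c2.png",np.vstack([A,W]))
f=trace(w,"lid_end")
if f: print(f[0]["p"],[px2w(w,q,67).round() for q in cv2.boxPoints(cv2.minAreaRect(np.argwhere(f[0]["region"])[:,::-1].astype(np.float32)))])
print("pred lid corners wrist",w2px(w,(533.2,327,67))/1.28,w2px(w,(440.5,309.8,67))/1.28)
```

```text
t 2.5 [475.6 376.2 162.6] yaw 100.3 F [ 0.1 -0.7  0.6] gap 0.4
0.62 [array([499., 226.,  67.]), array([494., 265.,  67.]), array([503., 266.,  67.]), array([508., 226.,  67.])]
pred lid corners wrist [241.95381758 207.14352431] [152.90786145 207.34318216]
```

View pics/c2.png

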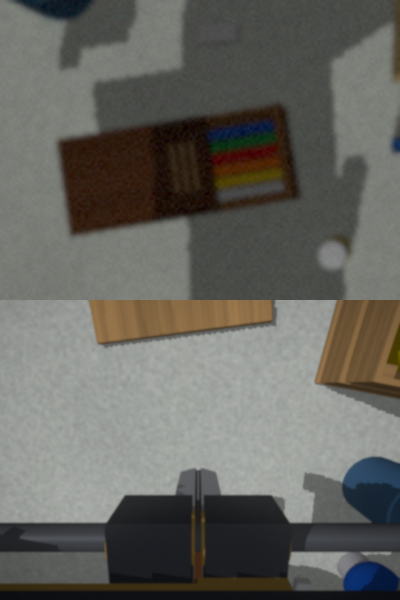

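The lid end is clear ahead of the fingers in the top half (left edge at about 65,190). The wrist camera looks away from the lid. Now I'll descend and push along tool -x.

>>> arm_command([
  [0,0,0,35,0],
  [0,0,0,70,0],
  [0,0,0,102,0],
  [0,-10,0,102,0],
  [0,-20,0,102,0],
  [0,-28,0,102,0],
  [0,-36,0,102,0],
  [0,-42,0,102,0],
  [0,-47,0,102,0],
  [0,-52,0,102,0],
  [0,-57,0,102,0],
  [0,-62,0,102,0],
  [0,-69,0,102,0],
  [0,-76,0,102,0],
  [0,-83,0,102,0],
  [0,-90,0,102,0],
  [0,-97,0,102,0],
  [0,-103,0,102,0],
  [0,-108,0,102,0],
  [0,-112,0,102,0],
])

```text
clock: 5.12
eef_pos: [496.4, 266.3, 62.4]
eef_rot: [-3.141, 0.0, 1.751]
wrist_force: [1.6, 1.5, 1.5]
finger_gap: 0.2
finger_force: 0.7
```

Run:
```python
from h import *
p,y=rpt()
```

```text
t 5.1 [496.4 266.3  62.4] yaw 100.3 F [1.6 1.5 1.5] gap 0.2
```

>>> arm_command([
  [0,-3,0,0,0],
  [0,-6,0,0,0],
  [0,-8,0,0,0],
  [0,-10,0,0,0],
  [0,-11,0,0,0],
  [0,-11,0,0,0],
])

```text
clock: 5.88
eef_pos: [497.2, 261.9, 62.6]
eef_rot: [3.139, -0.01, 1.752]
wrist_force: [-5.6, 52.7, -10.8]
finger_gap: 0.7
finger_force: 25.6
```

The force reached 53 N against the stop. I'll back off, rise, and check before moving on.

>>> arm_command([
  [0,8,0,0,0],
  [0,25,0,0,0],
  [0,45,0,0,0],
  [0,45,0,-40,0],
  [0,45,0,-80,0],
  [0,45,0,-130,0],
  [0,70,0,-130,0],
  [0,70,0,-130,0],
])

```text
clock: 6.88
eef_pos: [485.3, 326.1, 192.6]
eef_rot: [3.141, -0.0, 1.753]
wrist_force: [0.1, -0.9, -0.3]
finger_gap: 0.4
finger_force: 0.0
```

Run:
```python
from h import *
p,y=rpt();t=imaging.camera("top");save(t,"lid.png",(130,165,240,245),6)
```

```text
t 6.9 [485.3 326.1 192.6] yaw 100.4 F [ 0.1 -0.9 -0.3] gap 0.4
```

View pics/lid.png

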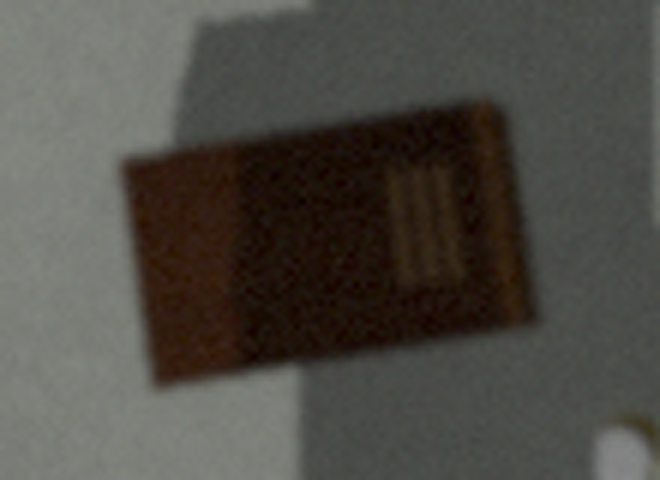

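The lid looks shut: its end is at about (125-155,160-385) and the stop strip at (490,200). The strip looks a little wide, so I'll check a rectified profile from both cameras.

Run:
```python
from h import *
from scipy.ndimage import map_coordinates
t=imaging.camera("top");s=imaging.camera("scene")
e=np.array([528.5,89.3]) # stop outer mid
d=np.array([-.179,.984]);n=np.array([.984,.179])
for c,nm in((t,"top"),(s,"scene")):
    pr=[]
    for u in np.arange(-14,30,2):
        P=[w2px(c,(*(e+d*u+n*v),67)) for v in np.arange(-20,21,4)]
        P=np.array(P);pr.append([np.mean(map_coordinates(c["img"][...,k].astype(float),[P[:,1],P[:,0]],order=1)) for k in range(3)])
    print(nm,[(int(u),np.round(q).astype(int).tolist()) for u,q in zip(np.arange(-14,30,2),pr)])
for x0,y0,x1,y1 in [(265,115,360,200)]: save(s,"lids.png",(x0,y0,x1,y1),7)
```

```text
top [(-14, [74, 76, 72]), (-12, [74, 76, 72]), (-10, [74, 76, 73]), (-8, [74, 76, 73]), (-6, [74, 76, 71]), (-4, [71, 71, 67]), (-2, [63, 63, 58]), (0, [53, 50, 44]), (2, [42, 34, 28]), (4, [38, 26, 16]), (6, [42, 26, 14]), (8, [46, 29, 14]), (10, [48, 32, 15]), (12, [47, 30, 14]), (14, [42, 26, 12]), (16, [35, 21, 10]), (18, [32, 19, 9]), (20, [31, 17, 10]), (22, [30, 16, 10]), (24, [29, 16, 8]), (26, [33, 19, 10]), (28, [39, 26, 14])]
scene [(-14, [70, 47, 29]), (-12, [71, 47, 28]), (-10, [71, 47, 27]), (-8, [71, 48, 27]), (-6, [72, 48, 27]), (-4, [72, 48, 26]), (-2, [72, 48, 26]), (0, [73, 49, 27]), (2, [74, 50, 28]), (4, [76, 51, 29]), (6, [78, 52, 30]), (8, [80, 54, 31]), (10, [80, 54, 31]), (12, [80, 53, 30]), (14, [77, 50, 29]), (16, [72, 47, 27]), (18, [65, 42, 24]), (20, [59, 36, 21]), (22, [55, 33, 19]), (24, [54, 33, 21]), (26, [55, 34, 21]), (28, [59, 39, 24])]
```

View pics/lids.png

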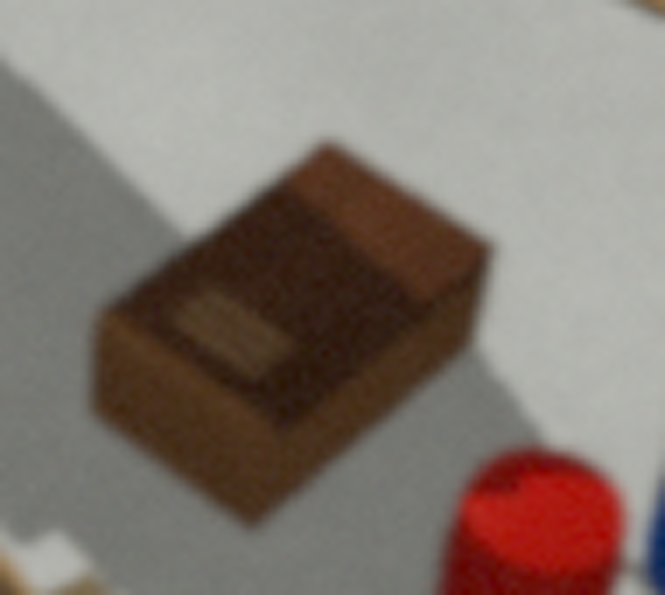

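The lid sits flush with the far end of the box and against the stop, so it is shut. Next I'll move over to the paint drawer.

>>> arm_command([
  [0,-20,-3,0,3],
  [0,-55,-9,0,9],
  [0,-95,-16,0,15],
  [0,-135,-22,0,22],
  [0,-175,-29,0,28],
  [0,-215,-35,0,34],
  [0,-255,-42,0,41],
  [0,-295,-48,0,47],
  [0,-335,-55,0,53],
  [0,-375,-61,0,60],
  [0,-415,-68,0,66],
  [0,-455,-75,0,73],
  [0,-495,-81,0,79],
  [0,-535,-88,0,85],
  [0,-570,-93,0,91],
  [0,-595,-97,0,95.7],
  [0,-603,-99,0,95.7],
  [0,-603,-99,0,95.7],
  [0,-603,-99,0,95.7],
])

```text
clock: 9.4
eef_pos: [496.6, -285.6, 192.5]
eef_rot: [-3.142, -0.0, 0.082]
wrist_force: [0.1, 1.1, 0.4]
finger_gap: 0.3
finger_force: 0.0
```

Run:
```python
from h import *
p,y=rpt();s=imaging.camera("scene");print(totool(p,y,(499,-285,55)))
tip=p-[0,0,19];c=w2px(s,tip);print("tip px",c,"front",w2px(s,(547,-289,89)))
save(s,"pd.png",(120,120,270,280),3.5)
print(((w2px(s,tip)-[120,120])*3.5).round())
```

```text
t 9.4 [ 496.6 -285.6  192.5] yaw 4.7 F [0.1 1.1 0.4] gap 0.3
[  2.5  -0.4 137.5]
tip px [161.97673571 196.91597365] front [175.78662173 229.72996288]
[147. 269.]
```

View pics/pd.png

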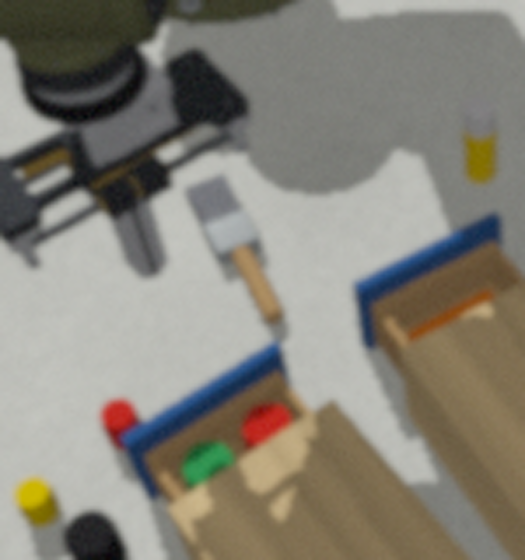

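The fingers at about (150,270) stand clear in front of the paint drawer (front at 205,395). The small red pot at (120,420) is off to one side. I'll descend and push slowly.

>>> arm_command([
  [0,0,0,40,0],
  [0,0,0,80,0],
  [0,0,0,115,0],
  [0,0,0,137,0],
  [0,8,0,137,0],
  [0,16,0,137,0],
  [0,22,0,137,0],
  [0,26,0,137,0],
  [0,30,0,137,0],
  [0,34,0,137,0],
  [0,38,0,137,0],
  [0,42,0,137,0],
  [0,46,0,137,0],
  [0,50,0,137,0],
  [0,54,0,137,0],
  [0,58,0,137,0],
  [0,63,0,137,0],
  [0,68,0,137,0],
  [0,73,0,137,0],
  [0,78,0,137,0],
])

```text
clock: 11.95
eef_pos: [574.8, -279.9, 55.4]
eef_rot: [-3.142, 0.0, 0.081]
wrist_force: [-2.5, 1.4, 0.3]
finger_gap: 0.6
finger_force: 0.6
```

>>> arm_command([
  [0,4,0,0,0],
  [0,8,0,0,0],
  [0,11,0,0,0],
  [0,13,0,0,0],
  [0,15,0,0,0],
  [0,16,0,0,0],
])

```text
clock: 12.7
eef_pos: [590.5, -278.7, 55.4]
eef_rot: [-3.142, 0.0, 0.081]
wrist_force: [-1.0, 1.5, -0.6]
finger_gap: 0.7
finger_force: 0.5
```

>>> arm_command([
  [0,2,0,0,0],
  [0,4,0,0,0],
  [0,6,0,0,0],
  [0,7,0,0,0],
  [0,8,0,0,0],
])

```text
clock: 13.32
eef_pos: [598.4, -278.1, 55.4]
eef_rot: [-3.142, 0.0, 0.081]
wrist_force: [-0.6, 0.4, -0.0]
finger_gap: 0.3
finger_force: 0.5
```

>>> arm_command([
  [0,1,0,0,0],
  [0,2,0,0,0],
  [0,3,0,0,0],
  [0,4,0,0,0],
])

```text
clock: 13.82
eef_pos: [602.1, -277.7, 55.4]
eef_rot: [-3.141, 0.001, 0.081]
wrist_force: [-9.5, 1.6, 4.2]
finger_gap: 0.7
finger_force: 4.6
```

Force is rising, so this is the end stop. One more small nudge, then I'll retract and check.

>>> arm_command([
  [0,1,0,0,0],
  [0,2,0,0,0],
  [0,2,0,0,0],
])

```text
clock: 14.2
eef_pos: [602.0, -277.7, 55.4]
eef_rot: [-3.14, 0.006, 0.081]
wrist_force: [-24.1, 3.0, 11.4]
finger_gap: 0.5
finger_force: 11.8
```

>>> arm_command([
  [0,-5,0,0,0],
  [0,-20,0,0,0],
  [0,-50,0,0,0],
  [0,-80,0,-30,0],
  [0,-80,0,-80,0],
  [0,-80,0,-130,0],
  [0,-140,0,-150,0],
  [0,-140,0,-150,0],
])

```text
clock: 15.2
eef_pos: [463.3, -289.5, 207.6]
eef_rot: [3.139, -0.003, 0.079]
wrist_force: [0.6, -0.5, 0.4]
finger_gap: 0.4
finger_force: 0.0
```

Run:
```python
from h import *
p,y=rpt();t=imaging.camera("top");s=imaging.camera("scene")
a=cv2.resize(s["img"][120:300,120:350,::-1],None,fx=3,fy=3,interpolation=cv2.INTER_CUBIC)
cv2.imwrite("pics/end.png",a);save(t,"endtop.png",s=1.5)
```

```text
t 15.2 [ 463.3 -289.5  207.6] yaw 4.5 F [ 0.6 -0.5  0.4] gap 0.4
```

View pics/end.png

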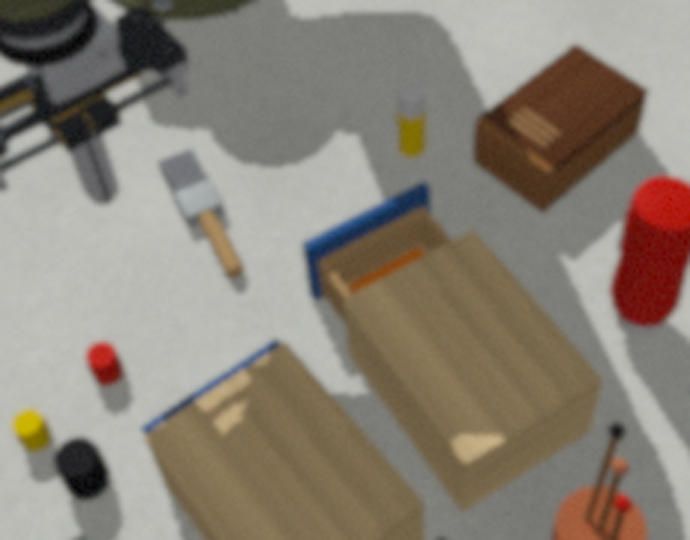

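View pics/endtop.png

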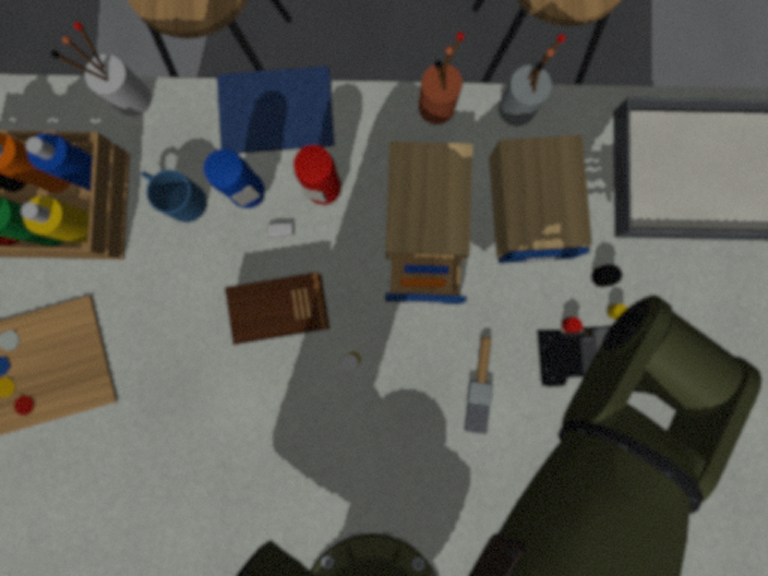

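The paint drawer is shut, with its front flush along (145-280,430-345). The lid is shut at (560,125), the pastel drawer is still open, and nothing else has moved.

```bash
python3 -c "
from cell import job
print(job.sign_off())"
```

```text
the job is handed in; nothing more can be done
None
```

I pushed the paint drawer and the chalk box lid shut until each met its end stop, and handed the job in; the final pictures show the pastel drawer and everything else unmoved, though the pots are out of sight in the closed drawer and no verdict came back.

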